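# Index the turn-signal test stand by one hole

### The arm

A 6-joint arm with a two-finger parallel gripper is mounted at the origin on the work surface. World frame = base frame: x ahead of the robot, y to its left, z up, the work surface at z = 0. Lengths are in m, angles in rad, forces in N, time in s.
With the tool pointing down it reaches from about 0.3 to 0.85 m from the base axis. Payload 4.2 kg.
Tool frame: the origin (TCP) lies on the centre line of the jaws, within the pads' length; the fingertips stand 14 mm ahead of it and the grasp point (between the pads) lies 5 mm behind it; z points along the fingers, y is the line along which they close (so a half turn about z gives the same grasp; the last joint's range is limited). The gripper opens to 91 mm and grips with 3 to 60 N. Pads are 32 mm wide; open, the fingers measure 118 mm over their backs; the gripper's body (76 mm by 178 mm) begins 60 mm behind the grasp point.
Start: joints at [1.107, 0.32, 1.565, -0, 1.257, -0.02], TCP at [0.247, 0.519, 0.228] pointing down, gripper open.
Joint ranges: [-3.11, 3.11], [-0.84, 2.01], [0.21, 2.61], [-1.34, 4.49], [0.05, 2.63], [-2.56, 2.56]. Speed limits (rad/s): [2.57, 2.57, 3.14, 3.14, 3.14, 3.14].

### API

Orientations are given as a unit quaternion [w, x, y, z].
In Python, from workcell import status, read_camera, r, find_in, trace gives the robot as it stands.
- The arm moves only by the tool apply_moves, never from a script. Its argument "series" is text: rows parted by semicolons, each of 5 numbers parted by spaces: the opening, from 0 (shut) to 1 (fully open), then the shift along the tool's x, y, z in m, then the turn about the tool's z in rad. A call has 1 to 8 rows; each row is the pose to reach, as a shift and turn from the pose commanded when the call began, along the tool's axes at that moment; what a row does not reach only later rows make up. A row lasts 1/10 s, in which the tool goes at most 50 mm and 8.59 degrees, less where a joint would pass 70% of its speed; a pose out of reach is approached as far as the arm can. A call with a gripper value outside its range is refused whole. The fingers move at their own pace and stop on an object; the grip force is fixed at half the most. Time passes only in rows, so rows that repeat a pose let the fingers close. It gives the time, the measured TCP pose, the force, the opening and the grip force at its end, in the units of the state.
- status.state(): the state, without advancing time (a new reading comes with each control period).
- read_camera(name): name is "scene" or "top" or "wrist"; returns a dict with "pixels" (400x640x3 uint8, red, green, blue), "K" (3x3 intrinsics, pixels), "position" and "rotation" of the camera in the world; the wrist camera has in their place "hand_eye" (4x4, takes a point from camera to tool coordinates, whose origin is the TCP and whose axes are the flange's). Camera axes: x right, y up, looking along -z (the intrinsics and any distortion apply to the point x, -y, -z); pixel columns grow to the right and rows downward; lengths in m; the calibration is good to about 2 mm. A picture is of the moment at which its call begins: read the wrist's pose just before it. There is no depth.
- r.close_job(): hands the job in; it is judged then, once.
Trained networks look in a picture, given as the dict that the camera call returned (one of the last four; its "shot" number tells which), for a name from the list of things; names that differ only in an ending like _2 or _b are one class to them, and where a whole thing is asked for, a point or a joint stands for the part that bears it (a point fixed in the world has none). Each returns a list of dicts, best first, with "score" (0 to 1); they miss things now and then, are a little off and sometimes report something else, mostly with a low value. They report only what shows in the picture. A call takes as long as a camera call.
- find_in(picture, query): "extent" ([left, top, width, height] in pixels, round what is visible of it).
- trace(picture, query): "region" (400x640 bool, what is visible of it) and "extent" ([left, top, width, height] in pixels, round what is visible of it).
The state is a dict: "time_s": time; "qpos": joint angles; "qd": joint speeds; "effort": joint torques, N m; "tcp_pos": TCP position; "tool_rot": TCP orientation; "force": force on the tool from outside, world axes, zero at the start; "torque": the same for the moment, N m; "width": finger opening in m; "grip_force": force on a finger pad.
Only numpy, scipy, OpenCV 4.12 (cv2) and the standard library are available. Lean on these libraries where they do the work, as an engineer would, in place of code of your own. Each camera call takes 0.05 s, during which the arm holds its last target. There are 200 camera calls.

### The job

The turn-signal lamp on the indexing stand points between the photocell (the square post with the white dome) and the round horn. With the fingertips hooked under the pull ring, not pinching it, gently lift the spring index pin, swing the arm one hole so that the lamp points at the photocell, and let the pin drop fully home in that hole. Leave the photocell, the horn, the spare lamp and the pencil case where they are.

Things in the scene. Friction and masses are not known exactly. Their poses are not given: they have to be found in the camera images.
- stand: Indexing stand fixed to the bench: grey pedestal, steel index plate 264 mm across, its top at 60 mm. Origin on the bench under the arm's vertical pivot; x points away from the middle hole, y left of x, z up. Five 14 mm holes on a 110 mm radius, 30 degrees (58 mm) apart, the middle one on the -x (robot) side. Photocell and horn stand 175 mm from the pivot axis, 30 degrees either side of +x, in either order.
- swing_arm (a joint): Turn of the arm about the vertical pivot, rad, counter-clockwise from above. 0 at the start, pin in the middle hole (0.02 play); next holes at +0.524 and -0.524, outer ones at +-1.047, stops at 1.15. Dark steel bar, top at 75 mm, pin and pull ring on its tail 110 mm from the pivot (stand's -x side). With the pin lifted it swings freely (under 2 N at the ring) and stays where left.
- lamp_lens (a point): Middle of the amber lens of the black turn-signal lamp on the arm, opposite the ring: 135 mm from the pivot, 116 mm above the bench. The lamp points from the pivot towards this point (stand's +x at 0). At swing_arm +0.524 it points at what stands on the stand's +y side, and the ring has gone towards -y.
- index_pin (a joint): Lift of the spring index pin, m: 0 fully home in a hole; above 0.013 clear of the plate (between holes a released pin rests on the plate at 0.013); stop at 0.028. Lifting takes 3 N at 0, rising to about 6 N at the stop; the spring pushes it down. Its tip is round, 10 mm thick: dragged over the plate it drops into a hole by itself.
- pull_ring: Upright D-shaped pull ring of oiled round steel on the pin (too slippery to lift by pinching), turning with the arm. Origin at the centre of its opening, 131.5 mm above the bench with the pin home. Opening 64 mm wide (its y), 56 mm high (z), upper corners cut 14 mm; bar 7 mm thick. Its x is level, along the arm towards the pivot. Collar and arm below it end 39 mm under the origin.
- ring_top (a point): Middle of the underside of the ring's top bar, 28 mm above the ring's origin: lift here. Fingers enter the opening from the robot's side along the ring's +x, tilted (38 to 45 degrees from vertical works), shut; nothing stands at this height within 130 mm beyond the ring.
- photocell: Photocell: loose grey square post 56 x 56 x 65 mm with a white dome on top (83 mm in all). Origin at the centre of its underside. It decides which way to swing; not to be moved.
- horn: Round bright-steel vehicle horn with red bars, 96 mm across, 34 mm high, lying loose on the bench. Origin at the centre of its underside. Not to be moved.
- spare_lamp: Spare turn-signal lamp lying loose on the bench, 105 mm long, 46 mm wide, 36 mm high. Origin under its middle, x along it. Not to be moved.
- pencil_case: Hard purple pencil case, loose, 200 x 60 x 41 mm. Origin at the centre of its underside, x along it. Not to be moved.

How it is judged:
By the outcome, as a careful person would: the job done as asked, in the order asked, and still so for the second after the job is handed in, with the robot touching nothing.
It also fails if it takes over 54 s, if anything falls off the work surface, if the arm or the gripper's body presses on something with over 40 N, if the wrist force passes 120 N, or if a joint passes its speed limit or range.

## Working session

There is one attempt and no reset: what is moved stays moved. The work goes in short steps, Python scripts to look and compute and a tool call to move; the robot and the scene stay as the last step left them, time stands still between calls to the robot, and variables do not carry over. Pictures are saved under pics/ and viewed, at most 10 in all, crops included, and the job is handed in when it is done.

Besides the shell and the picture viewer there is one more tool, called after "Request:" as name(argument=value, ...) on one line, values as JSON. apply_moves: Moves the arm, as the interface text tells. Its arguments: {"type":"object","properties":{"series":{"type":"string"}},"required":["series"]}

```bash
mkdir -p pics; ls; cat > h.py <<'E'
import numpy as np,cv2
from workcell import status,read_camera,r,find_in,trace
def ray(c,u,v):
    K=c["K"];d=np.array([(u-K[0,2])/K[0,0],-(v-K[1,2])/K[1,1],-1.]);R=np.array(c["rotation"])
    return np.array(c["position"]),R@d
def atz(c,u,v,z):
    p,d=ray(c,u,v);return p+d*(z-p[2])/d[2]
def proj(c,P):
    q=(np.array(P)-c["position"])@np.array(c["rotation"]);K=c["K"]
    return K[0,0]*q[0]/-q[2]+K[0,2],K[1,1]*q[1]/q[2]+K[1,2]
E
python3 - <<'E'
from h import *
for n in("scene","top"):
    c=read_camera(n);cv2.imwrite(f"pics/{n}0.png",c["pixels"][:,:,::-1])
    print(n,[k for k in c],np.array(c["position"]),np.shape(c["rotation"]),c["K"])
    for q in["stand","swing_arm","lamp_lens","pull_ring","photocell","horn","spare_lamp","pencil_case"]:
        print(q,[(round(float(d["score"]),2),np.round(d["extent"]).tolist()) for d in find_in(c,q)[:3]])
s=status.state();print(s)
E
```

```text
pics
scene ['pixels', 'K', 'position', 'rotation', 'shot'] [1.23060416 0.61098413 1.07123398] (4,) [[372.6790348    0.         321.44992323]
 [  0.         372.6790348  207.04423988]
 [  0.           0.           1.        ]]
stand [(0.83, [316.0, 187.0, 72.0, 74.0])]
swing_arm [(0.83, [322.0, 189.0, 66.0, 52.0])]
lamp_lens []
pull_ring []
photocell [(0.62, [321.0, 257.0, 24.0, 28.0])]
horn [(0.93, [293.0, 232.0, 23.0, 21.0])]
spare_lamp [(0.71, [429.0, 267.0, 17.0, 28.0])]
pencil_case [(0.77, [262.0, 138.0, 39.0, 31.0])]
top ['pixels', 'K', 'position', 'rotation', 'shot'] [ 0.57803042 -0.01158426  1.19956379] (4,) [[387.01886931   0.         318.2917728 ]
 [  0.         387.01886931 198.75879928]
 [  0.           0.           1.        ]]
stand [(0.78, [254.0, 174.0, 89.0, 96.0])]
swing_arm [(0.94, [279.0, 172.0, 28.0, 98.0])]
lamp_lens [(0.83, [275.0, 176.0, 35.0, 96.0])]
pull_ring []
photocell [(0.96, [261.0, 159.0, 26.0, 24.0])]
horn [(0.89, [314.0, 160.0, 34.0, 33.0])]
spare_lamp [(0.83, [177.0, 234.0, 24.0, 30.0]), (0.33, [255.0, 175.0, 87.0, 95.0])]
pencil_case [(0.65, [454.0, 218.0, 26.0, 62.0])]
{'time_s': 0.9, 'qpos': array([ 1.10702003e+00,  3.19526193e-01,  1.56450124e+00,  2.86927162e-05,
        1.25742302e+00, -1.99749206e-02]), 'qd': array([-0.00063962, -0.0010001 , -0.00090429, -0.00116499,  0.00094732,
        0.00199404]), 'effort': array([-1.33835027e-03, -4.12326157e+01, -2.32237065e+01,  7.27262814e-02,
        3.73657246e-02, -8.74353475e-06]), 'tcp_pos': array([0.24686948, 0.51930795, 0.22801789]), 'tool_rot': array([3.77883387e-06, 2.20088419e-01, 9.75479924e-01, 7.22968106e-05]), 'force': array([0.34847055, 0.03154492, 0.20251283]), 'torque': array([ 0.05703786,  0.04268217, -0.0906687 ]), 'grip_force': 0.0, 'width': 0.09152003871453737}
```

```bash
sed -i 's/^import numpy as np,cv2/import numpy as np,cv2\nfrom scipy.spatial.transform import Rotation as Ro\ndef RM(q): return Ro.from_quat(np.roll(q,-1)).as_matrix()/; s/np.array(c\["rotation"\])/RM(c["rotation"])/' h.py
python3 - <<'E'
from h import *
a=cv2.imread("pics/top0.png");cv2.imwrite("pics/topc.png",cv2.resize(a[145:285,165:365],None,fx=4,fy=4,interpolation=cv2.INTER_CUBIC))
a=cv2.imread("pics/scene0.png");cv2.imwrite("pics/scc.png",cv2.resize(a[160:310,250:450],None,fx=4,fy=4,interpolation=cv2.INTER_CUBIC))
c=read_camera("top")
m=lambda q:(lambda e:(e[0]+e[2]/2,e[1]+e[3]/2))(find_in(c,q)[0]["extent"])
for q,z in[("stand",.06),("photocell",.06),("horn",.03),("spare_lamp",.03),("pencil_case",.04)]:
    print(q,m(q),atz(c,*m(q),z).round(3))
M=trace(c,"stand")[0]["region"];A=trace(c,"swing_arm")[0]["region"]
print(A.sum(),M.sum()); ys,xs=np.nonzero(A);print(cv2.fitLine(np.c_[xs,ys].astype(np.float32),cv2.DIST_L2,0,.01,.01).ravel())
E
```

```text
stand (297.75, 223.7) [0.574 0.074 0.06 ]
photocell (273.9, 171.6) [0.73  0.143 0.06 ]
horn (331.9, 175.70000000000002) [ 0.718 -0.03   0.03 ]
spare_lamp (190.95, 248.9) [0.503 0.401 0.03 ]
pencil_case (467.79999999999995, 249.89999999999998) [ 0.489 -0.427  0.04 ]
1448 6353
[ 8.0963545e-02 -9.9671704e-01  2.9651587e+02  2.2340125e+02]
```

View pics/topc.png

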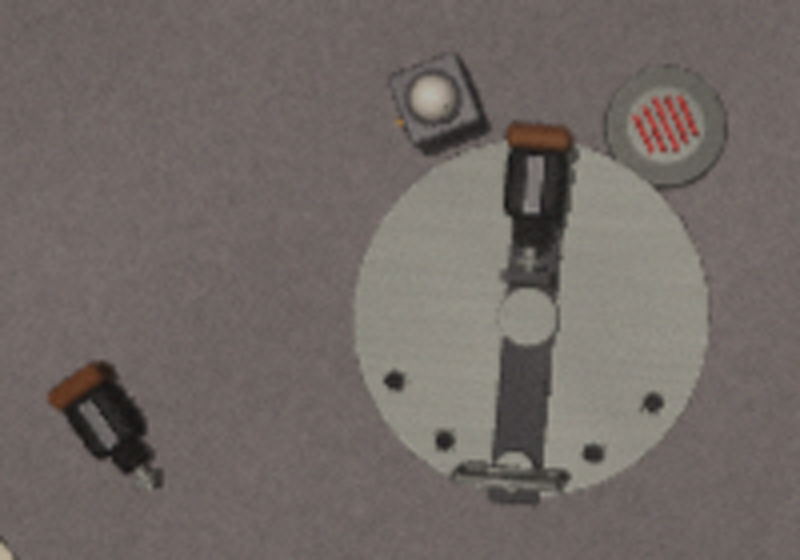

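View pics/scc.png

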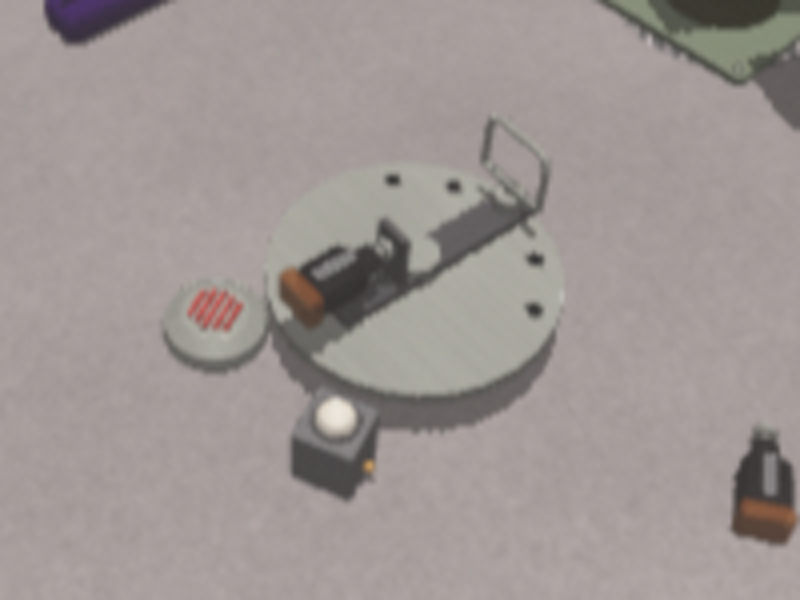

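The lamp points between the photocell (top crop 435,100 – the stand's +y side) and the horn (665,125). The ring is at (512,475), and the four free holes are visible. So swing to +0.524, with the ring moving towards −y. Next, fit the stand pose.

```bash
python3 - <<'E'
from h import *
from scipy.optimize import least_squares
T=read_camera("top");S=read_camera("scene")
def st(x,y,yaw,P):
    P=np.array(P,float);c,s=np.cos(yaw),np.sin(yaw);return [x+c*P[0]-s*P[1],y+s*P[0]+c*P[1],P[2]]
hole=lambda a:[-.11*np.cos(a),-.11*np.sin(a),.06]
obs=[(T,165,145,h,uv) for h,uv in zip([hole(-1.047),hole(-.524),hole(.524),hole(1.047)],[(394,380),(445,440),(593,453),(653,402)])]
obs+=[(S,250,160,h,uv) for h,uv in zip([hole(-1.047),hole(-.524),hole(.524),hole(1.047)],[(535,310),(535,259),(454,186),(393,179)])]
n=[4,8]
def res(p,o): 
    return np.concatenate([np.array(proj(c,st(*p,P)))-[(uv[0]+.5)/4-.5+a,(uv[1]+.5)/4-.5+b] for c,a,b,P,uv in o])
for o in(obs[:4],obs[4:],obs):
    f=least_squares(res,[.574,.074,0],args=(o,));print(f.x.round(4),f.fun.round(2))
p=f.x;rt=st(*p,[-.11,0,.1595])
print("ringtop",rt)
for n,P in[("lens",[.135,0,.116]),("pc",[.175*np.cos(.524),.175*np.sin(.524),.065])]:
    u=proj(T,st(*p,P));print(n,(np.array(u)-[165,145])*4)
for c,a,b in((T,165,145),(S,250,160)):
    for y,z in((.03,.16),(-.03,.16),(.035,.12),(-.035,.12)): print(((np.array(proj(c,st(*p,[-.11,y,z])))-[a,b])*4).round())
E
```

```text
[ 0.5743  0.0758 -0.0989] [ 0.14  0.07 -0.25 -0.04  0.14 -0.08 -0.03  0.05]
[ 0.573   0.0805 -0.1029] [-0.19 -0.13  0.27  0.08 -0.01 -0.01 -0.07  0.07]
[ 0.5736  0.0776 -0.1001] [-0.48  0.29 -0.89  0.19 -0.51  0.19 -0.66  0.34 -0.92 -0.59 -0.48 -0.36
 -0.78 -0.38 -0.82 -0.27]
ringtop [np.float64(0.4641519320891928), np.float64(0.08859374496140628), np.float64(0.1595)]
lens [536.44929813 124.91946338]
pc [425.52051127 101.32627891]
[455. 477.]
[545. 485.]
[455. 470.]
[556. 479.]
[539. 154.]
[492. 115.]
[537. 190.]
[483. 143.]
```

Request:
apply_moves(series="0 0 0 0 0.1; 0 0 0 0 0.1; 0 0 0 -0.03 0.1; 0 0 0 -0.03 0.1")

```text
time_s: 2.05
tcp_pos: [0.2477, 0.521, 0.2614]
tool_rot: [0.001, 0.268, 0.964, 0.003]
force: [-1.1, 0.6, 0.8]
width: 0.0623
grip_force: 0.0
```

```bash
python3 - <<'E'
from h import *
s=status.state();print(s["time_s"],s["qpos"].round(3),s["tcp_pos"].round(4),RM(s["tool_rot"]).round(3),s["width"])
E
```

```text
2.05 [ 1.107  0.3    1.508 -0.     1.326  0.078] [0.2477 0.521  0.2614] [[-0.857  0.516  0.003]
 [ 0.516  0.857  0.006]
 [ 0.001  0.007 -1.   ]] 0.06227660856039292
```

Request:
apply_moves(series="0 0 0.05 0 0.1; 0 0 0.1 0 0.1; 0 0 0.15 0 0.1; 0 0 0.2 0 0.1; 0 0 0.25 0 0.1;0 0 0.3 0 0.1;0 0 0.35 0 0.1;0 0 0.40 0 0.1")

```text
time_s: 2.85
tcp_pos: [0.4254, 0.8108, 0.2385]
tool_rot: [0.002, 0.316, 0.949, 0.011]
force: [-6.5, -12.0, 11.4]
width: 0.0006
grip_force: 0.0
```

```bash
python3 - <<'E'
from h import *
s=status.state();print(s["time_s"],s["qpos"].round(3),s["tcp_pos"].round(4),RM(s["tool_rot"]).round(3),s["width"])
E
```

```text
2.85 [1.075 1.025 0.214 0.    1.88  0.146] [0.4254 0.8108 0.2385] [[-0.801  0.599  0.011]
 [ 0.599  0.801  0.021]
 [ 0.004  0.023 -1.   ]] 0.0006231803532091308
```

Request:
apply_moves(series="0 0 0.05 0 0;0 0 0.1 0 0;0 0 0.15 0 0;0 0 0.15 0 0;0 0 0.15 0 0;0 0 0.15 0 0")

```text
time_s: 3.45
tcp_pos: [0.4577, 0.8288, 0.2028]
tool_rot: [0.006, 0.316, 0.948, 0.035]
force: [-0.1, -0.1, 0.3]
width: 0.0002
grip_force: 0.0
```

```bash
python3 - <<'E'
from h import *
s=status.state();print(s["time_s"],s["qpos"].round(3),s["tcp_pos"].round(4),RM(s["tool_rot"]).round(3),s["width"])
E
```

```text
3.45 [1.054 1.064 0.215 0.002 1.792 0.127] [0.4577 0.8288 0.2028] [[-0.8    0.599  0.034]
 [ 0.6    0.798  0.062]
 [ 0.01   0.07  -0.997]] 0.00022150802351365118
```

Request:
apply_moves(series="0 0 0.1 0 0;0 0 0.2 0 0;0 0 0.3 0 0;0 0 0.4 0 0;0 0 0.4 0 0;0 0 0.4 0 0;0 0 0.4 0 0;0 0 0.4 0 0")

```text
time_s: 4.25
tcp_pos: [0.5033, 0.846, 0.1387]
tool_rot: [0.011, 0.316, 0.947, 0.055]
force: [-0.2, 0.0, 0.0]
width: 0.0004
grip_force: 0.0
```

```bash
cat > s.py <<'E'
from h import *
s=status.state();print(s["time_s"],s["qpos"].round(3),s["tcp_pos"].round(4),RM(s["tool_rot"]).round(3).tolist(),s["force"].round(1))
E
python3 s.py
```

```text
4.25 [1.021 1.133 0.215 0.004 1.681 0.095] [0.5033 0.846  0.1387] [[-0.8, 0.597, 0.055], [0.6, 0.794, 0.098], [0.015, 0.111, -0.994]] [-0.2  0.   0. ]
```

Request:
apply_moves(series="0 0 -0.05 0 0;0 0 -0.1 0 0;0 0 -0.15 0 0;0 0 -0.2 0 0;0 0 -0.25 0 0;0 0 -0.25 0 0")

```text
time_s: 4.85
tcp_pos: [0.3531, 0.6466, 0.1122]
tool_rot: [0.011, 0.316, 0.947, 0.056]
force: [-1.7, 1.2, 0.0]
width: 0.0002
grip_force: 0.0
```

```bash
python3 s.py
```

```text
4.85 [1.055e+00 5.960e-01 1.408e+00 1.000e-03 1.023e+00 1.280e-01] [0.3531 0.6466 0.1122] [[-0.8, 0.597, 0.056], [0.599, 0.794, 0.099], [0.015, 0.113, -0.994]] [-1.7  1.2  0. ]
```

Request:
apply_moves(series="0 0 0 -0.05 -0.1;0 -0.02 0 -0.1 -0.2;0 -0.05 -0.01 -0.14 -0.3;0 -0.09 -0.02 -0.17 -0.4;0 -0.13 -0.03 -0.19 -0.5;0 -0.17 -0.05 -0.21 -0.6;0 -0.21 -0.07 -0.22 -0.7;0 -0.25 -0.09 -0.23 -0.8")

```text
time_s: 5.65
tcp_pos: [0.4888, 0.4029, 0.328]
tool_rot: [0.032, -0.08, 0.995, 0.047]
force: [0.2, 0.0, 0.9]
width: 0.0002
grip_force: 0.0
```

```bash
cat >> s.py <<'E'
import sys
R=RM(s["tool_rot"]);z=R[:,2];print("tilt",np.degrees(np.arccos(-z[2])).round(1),"az",np.degrees(np.arctan2(z[1],z[0])).round(1))
y=R[:,1];print("y az",np.degrees(np.arctan2(y[1],y[0])).round(1),"y z",y[2].round(3))
if len(sys.argv)>3: print("delta",(R.T@(np.array(sys.argv[1:4],float)-s["tcp_pos"])).round(4))
E
python3 s.py .7 .03 .45
```

```text
5.65 [ 0.649  0.318  1.324  0.045  1.394 -1.089] [0.4888 0.4029 0.328 ] [[-0.985, -0.162, 0.057], [-0.156, 0.983, 0.099], [-0.072, 0.089, -0.993]] [0.2 0.  0.9]
tilt 6.6 az 60.2
y az 99.4 y z 0.089
delta [-0.1585 -0.3899 -0.1462]
```

```bash
python3 - <<'E'
import numpy as np
D=[(.575,.228,.3195,1.5645,1.2574),(.9156,.2385,1.025,.214,1.88),(.9468,.2028,1.064,.215,1.792),(.9844,.1387,1.133,.215,1.681),(.7367,.1122,.596,1.408,1.023)]
A=[];b=[]
for r,z,a,c,e in D:
    A+=[[np.sin(a),np.sin(a+c),np.sin(a+c+e),0],[np.cos(a),np.cos(a+c),np.cos(a+c+e),1]];b+=[r,z]
x,*_=np.linalg.lstsq(A,b,rcond=None);print(x,(np.array(A)@x-b).round(4))
E
```

```text
[0.60299099 0.41448187 0.26073172 0.04856345] [ 0.0088  0.0046 -0.0024 -0.0026 -0.0043 -0.0024 -0.0047 -0.002   0.0078
  0.0024]
```

Request:
apply_moves(series="0 -0.02 -0.045 -0.01 0;0 -0.04 -0.09 -0.02 0;0 -0.06 -0.135 -0.02 0;0 -0.08 -0.18 -0.02 0;0 -0.1 -0.225 -0.02 0;0 -0.12 -0.27 -0.02 0;0 -0.14 -0.315 -0.02 0;0 -0.17 -0.36 -0.02 0")

```text
time_s: 6.45
tcp_pos: [0.7091, 0.0752, 0.3277]
tool_rot: [0.032, -0.078, 0.995, 0.047]
force: [0.3, 0.7, 0.6]
width: 0.0003
grip_force: 0.0
```

Request:
apply_moves(series="0 -0.04 -0.02 -0.02 0;0 -0.08 -0.04 -0.05 0;0 -0.12 -0.04 -0.08 0;0 -0.16 -0.04 -0.11 0;0 -0.2 -0.04 -0.14 0;0 -0.24 -0.04 -0.17 0;0 -0.28 -0.04 -0.2 0;0 -0.32 -0.04 -0.22 0")

```text
time_s: 7.25
tcp_pos: [0.8288, 0.0555, 0.4256]
tool_rot: [0.053, -0.077, 0.995, 0.047]
force: [-0.1, 0.2, 0.2]
width: 0.0007
grip_force: 0.0
```

```bash
python3 s.py
```

```text
7.25 [ 0.014  0.809  0.214  0.111  2.016 -1.659] [0.8288 0.0555 0.4256] [[-0.982, -0.159, 0.098], [-0.149, 0.984, 0.101], [-0.112, 0.085, -0.99]] [-0.1  0.2  0.2]
tilt 8.1 az 45.9
y az 99.2 y z 0.085
```

Request:
apply_moves(series="0 -0.4 0 -0.25 0;0 -0.4 0 -0.25 0;0 -0.4 0 -0.25 0;0 -0.4 0 -0.25 0;0 -0.4 0 -0.25 0;0 -0.4 0 -0.25 0;0 -0.4 0 -0.25 0;0 -0.4 0 -0.25 0")

```text
time_s: 8.05
tcp_pos: [0.8362, 0.0674, 0.4303]
tool_rot: [0.069, -0.076, 0.994, 0.047]
force: [0.3, 0.0, 0.0]
width: 0.0005
grip_force: 0.0
```

```bash
python3 s.py
```

```text
8.05 [ 0.028  0.805  0.215  0.111  1.986 -1.644] [0.8362 0.0674 0.4303] [[-0.979, -0.158, 0.13], [-0.144, 0.984, 0.105], [-0.144, 0.084, -0.986]] [0.3 0.  0. ]
tilt 9.6 az 38.9
y az 99.1 y z 0.084
```

Request:
apply_moves(series="0 -0.4 0 0 0;0 -0.4 0 0 0;0 -0.4 0 0 0;0 -0.4 0 0 0;0 -0.4 0 0 0;0 -0.4 0 0 0;0 -0.4 0 0 0;0 -0.4 0 0 0")

```text
time_s: 8.85
tcp_pos: [0.9089, 0.0948, 0.3427]
tool_rot: [0.09, -0.075, 0.992, 0.048]
force: [0.1, 0.3, 0.2]
width: 0.0007
grip_force: 0.0
```

```bash
python3 s.py
```

```text
8.85 [ 0.056  0.913  0.215  0.103  1.834 -1.629] [0.9089 0.0948 0.3427] [[-0.973, -0.157, 0.17], [-0.14, 0.984, 0.109], [-0.185, 0.082, -0.979]] [0.1 0.3 0.2]
tilt 11.7 az 32.6
y az 99.1 y z 0.082
```

Request:
apply_moves(series="0 -0.4 -0.06 -0.13 0;0 -0.4 -0.06 -0.13 0;0 -0.4 -0.06 -0.13 0;0 -0.4 -0.06 -0.13 0;0 -0.4 -0.06 -0.13 0;0 -0.4 -0.06 -0.13 0;0 -0.4 -0.06 -0.13 0;0 -0.4 -0.06 -0.13 0")

```text
time_s: 9.65
tcp_pos: [0.9287, 0.0726, 0.3364]
tool_rot: [0.11, -0.074, 0.99, 0.049]
force: [-0.0, 0.9, -0.3]
width: 0.0003
grip_force: 0.0
```

Request:
apply_moves(series="0 -0.4 -0.06 -0.11 0;0 -0.4 -0.06 -0.11 0;0 -0.4 -0.06 -0.11 0;0 -0.4 -0.06 -0.11 0;0 -0.4 -0.06 -0.11 0;0 -0.4 -0.06 -0.11 0;0 -0.4 -0.06 -0.11 0;0 -0.4 -0.06 -0.11 0")

```text
time_s: 10.45
tcp_pos: [0.9474, 0.0556, 0.3312]
tool_rot: [0.131, -0.073, 0.987, 0.048]
force: [-0.1, -1.0, 0.3]
width: 0.0004
grip_force: 0.0
```

```bash
python3 s.py
```

```text
10.45 [ 0.008  0.934  0.215  0.114  1.734 -1.676] [0.9474 0.0556 0.3312] [[-0.955, -0.156, 0.252], [-0.131, 0.985, 0.115], [-0.266, 0.077, -0.961]] [-0.1 -1.   0.3]
tilt 16.1 az 24.4
y az 99.0 y z 0.077
```

Request:
apply_moves(series="0 -0.4 -0.05 -0.08 0;0 -0.4 -0.05 -0.08 0;0 -0.4 -0.05 -0.08 0;0 -0.4 -0.05 -0.08 0;0 -0.4 -0.05 -0.08 0;0 -0.4 -0.05 -0.08 0;0 -0.4 -0.05 -0.08 0;0 -0.4 -0.05 -0.08 0")

```text
time_s: 11.25
tcp_pos: [0.9676, 0.0483, 0.3234]
tool_rot: [0.153, -0.071, 0.985, 0.048]
force: [-0.5, -0.0, 0.1]
width: 0.0004
grip_force: 0.0
```

Request:
apply_moves(series="0 -0.4 -0.05 -0.06 0;0 -0.4 -0.05 -0.06 0;0 -0.4 -0.05 -0.06 0;0 -0.4 -0.05 -0.06 0;0 -0.4 -0.05 -0.06 0;0 -0.4 -0.05 -0.06 0;0 -0.4 -0.05 -0.06 0;0 -0.4 -0.05 -0.06 0")

```text
time_s: 12.05
tcp_pos: [0.9868, 0.0428, 0.3172]
tool_rot: [0.174, -0.07, 0.981, 0.047]
force: [-0.2, 0.3, -0.1]
width: 0.0001
grip_force: 0.0
```

Request:
apply_moves(series="0 -0.4 -0.05 -0.05 0;0 -0.4 -0.05 -0.05 0;0 -0.4 -0.05 -0.05 0;0 -0.4 -0.05 -0.05 0;0 -0.4 -0.05 -0.05 0;0 -0.4 -0.05 -0.05 0;0 -0.4 -0.05 -0.05 0;0 -0.4 -0.05 -0.05 0")

```text
time_s: 12.85
tcp_pos: [1.0027, 0.0379, 0.3174]
tool_rot: [0.196, -0.068, 0.977, 0.047]
force: [0.0, -0.1, -0.2]
width: 0.0004
grip_force: 0.0
```

Request:
apply_moves(series="0 -0.4 -0.05 -0.03 0;0 -0.4 -0.05 -0.03 0;0 -0.4 -0.05 -0.03 0;0 -0.4 -0.05 -0.03 0;0 -0.4 -0.05 -0.03 0;0 -0.4 -0.05 -0.03 0;0 -0.4 -0.05 -0.03 0;0 -0.4 -0.05 -0.03 0")

```text
time_s: 13.65
tcp_pos: [1.0185, 0.0342, 0.3177]
tool_rot: [0.217, -0.067, 0.973, 0.046]
force: [0.1, -0.6, -0.1]
width: 0.0007
grip_force: 0.0
```

```bash
python3 s.py
```

```text
13.65 [-0.017  0.971  0.215  0.126  1.525 -1.704] [1.0185 0.0342 0.3177] [[-0.897, -0.15, 0.417], [-0.11, 0.987, 0.118], [-0.429, 0.06, -0.901]] [ 0.1 -0.6 -0.1]
tilt 25.7 az 15.8
y az 98.6 y z 0.06
```

Request:
apply_moves(series="0 -0.4 -0.04 -0.02 0;0 -0.4 -0.04 -0.02 0;0 -0.4 -0.04 -0.02 0;0 -0.4 -0.04 -0.02 0;0 -0.4 -0.04 -0.02 0;0 -0.4 -0.04 -0.02 0;0 -0.4 -0.04 -0.02 0;0 -0.4 -0.04 -0.02 0")

```text
time_s: 14.45
tcp_pos: [1.0314, 0.0363, 0.3238]
tool_rot: [0.239, -0.065, 0.968, 0.045]
force: [-0.7, 0.3, 0.4]
width: 0.0005
grip_force: 0.0
```

Request:
apply_moves(series="0 -0.4 -0.04 0 0;0 -0.4 -0.04 0 0;0 -0.4 -0.04 0 0;0 -0.4 -0.04 0 0;0 -0.4 -0.04 0 0;0 -0.4 -0.04 0 0;0 -0.4 -0.04 0 0;0 -0.4 -0.04 0 0")

```text
time_s: 15.25
tcp_pos: [1.0447, 0.0381, 0.329]
tool_rot: [0.26, -0.064, 0.962, 0.044]
force: [-0.4, -0.1, -0.6]
width: 0.0009
grip_force: 0.0
```

Request:
apply_moves(series="0 -0.4 -0.04 0.02 0;0 -0.4 -0.04 0.02 0;0 -0.4 -0.04 0.02 0;0 -0.4 -0.04 0.02 0;0 -0.4 -0.04 0.02 0;0 -0.4 -0.04 0.02 0;0 -0.4 -0.04 0.02 0;0 -0.4 -0.04 0.02 0")

```text
time_s: 16.05
tcp_pos: [1.0583, 0.0396, 0.3336]
tool_rot: [0.281, -0.062, 0.957, 0.043]
force: [0.3, 0.5, 0.5]
width: 0.0002
grip_force: 0.0
```

Request:
apply_moves(series="0 -0.4 -0.04 0.04 0;0 -0.4 -0.04 0.04 0;0 -0.4 -0.04 0.04 0;0 -0.4 -0.04 0.04 0;0 -0.4 -0.04 0.04 0;0 -0.4 -0.04 0.04 0;0 -0.4 -0.04 0.04 0;0 -0.4 -0.04 0.04 0")

```text
time_s: 16.85
tcp_pos: [1.0719, 0.0409, 0.3378]
tool_rot: [0.302, -0.061, 0.95, 0.043]
force: [-0.5, 0.0, 0.2]
width: 0.0005
grip_force: 0.0
```

Request:
apply_moves(series="0 -0.4 -0.04 0.06 0;0 -0.4 -0.04 0.06 0;0 -0.4 -0.04 0.06 0;0 -0.4 -0.04 0.06 0;0 -0.4 -0.04 0.06 0;0 -0.4 -0.04 0.06 0;0 -0.4 -0.04 0.06 0;0 -0.4 -0.04 0.06 0")

```text
time_s: 17.65
tcp_pos: [1.0853, 0.042, 0.3418]
tool_rot: [0.323, -0.059, 0.944, 0.042]
force: [-0.1, -1.1, 0.3]
width: 0.0006
grip_force: 0.0
```

Request:
apply_moves(series="0 -0.4 -0.04 0.08 0;0 -0.4 -0.04 0.08 0;0 -0.4 -0.04 0.08 0;0 -0.4 -0.04 0.08 0;0 -0.4 -0.04 0.08 0;0 -0.4 -0.04 0.08 0;0 -0.4 -0.04 0.08 0;0 -0.4 -0.04 0.08 0")

```text
time_s: 18.45
tcp_pos: [1.0985, 0.0429, 0.3458]
tool_rot: [0.343, -0.057, 0.937, 0.041]
force: [-0.1, -0.0, -0.9]
width: 0.0007
grip_force: 0.0
```

```bash
python3 s.py
```

```text
18.45 [-0.007  0.99   0.215  0.128  1.242 -1.697] [1.0985 0.0429 0.3458] [[-0.758, -0.136, 0.638], [-0.079, 0.99, 0.116], [-0.648, 0.037, -0.761]] [-0.1 -0.  -0.9]
tilt 40.4 az 10.3
y az 97.8 y z 0.037
```

```bash
python3 s.py .376 .0745 .35
```

```text
18.45 [-0.007  0.99   0.215  0.128  1.242 -1.697] [1.0985 0.0429 0.3458] [[-0.758, -0.136, 0.638], [-0.079, 0.99, 0.116], [-0.648, 0.037, -0.761]] [-0.1 -0.  -0.9]
tilt 40.4 az 10.3
y az 97.8 y z 0.037
delta [ 0.5423  0.1295 -0.4607]
```

Request:
apply_moves(series="0 0.034 0.008 -0.029 0;0 0.068 0.016 -0.058 0;0 0.102 0.024 -0.086 0;0 0.136 0.032 -0.115 0;0 0.17 0.04 -0.144 0;0 0.204 0.049 -0.173 0;0 0.237 0.057 -0.202 0;0 0.271 0.065 -0.23 0")

```text
time_s: 19.25
tcp_pos: [0.7373, 0.059, 0.3484]
tool_rot: [0.344, -0.057, 0.936, 0.041]
force: [0.3, -0.3, 1.4]
width: 0.0009
grip_force: 0.0
```

Request:
apply_moves(series="0 0.034 0.008 -0.029 0;0 0.068 0.016 -0.058 0;0 0.102 0.024 -0.086 0;0 0.136 0.032 -0.115 0;0 0.17 0.04 -0.144 0;0 0.204 0.049 -0.173 0;0 0.237 0.057 -0.202 0;0 0.271 0.065 -0.23 0")

```text
time_s: 20.05
tcp_pos: [0.3767, 0.0748, 0.3501]
tool_rot: [0.344, -0.057, 0.936, 0.041]
force: [-0.4, 0.0, 0.2]
width: 0.0003
grip_force: 0.0
```

```bash
python3 s.py .376 .0745 .226
python3 - <<'E'
from h import *
c=read_camera("wrist");cv2.imwrite("pics/w0.png",c["pixels"][:,:,::-1]);print(c["hand_eye"],c["K"])
E
```

```text
20.05 [ 0.15  -0.405  2.132  0.03   0.708 -1.558] [0.3767 0.0748 0.3501] [[-0.757, -0.135, 0.639], [-0.078, 0.99, 0.116], [-0.649, 0.038, -0.76]] [-0.4  0.   0.2]
tilt 40.5 az 10.3
y az 97.8 y z 0.038
delta [ 0.0811 -0.0048  0.0939]
[[ 1.54696068e-03  9.61672246e-01  2.74197188e-01  7.71604429e-02]
 [ 9.99998587e-01 -1.66804046e-03  2.08425610e-04 -4.39506558e-04]
 [ 6.57809126e-04  2.74196478e-01 -9.61673468e-01 -1.56537021e-01]
 [ 0.00000000e+00  0.00000000e+00  0.00000000e+00  1.00000000e+00]] [[349.20950856   0.         324.09277362]
 [  0.         349.20950856 194.04651064]
 [  0.           0.           1.        ]]
```

View pics/w0.png

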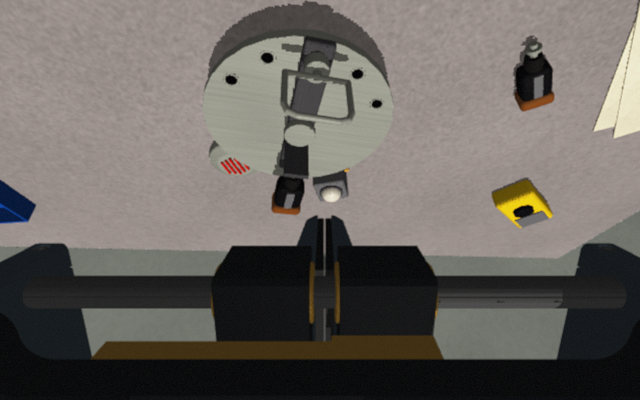

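The wrist view shows the ring's D (top bar at about (318,117), base at (318,70)), with the holes at (231,80), (267,58), (358,74) and (377,104). Fit the stand pose from this view.

```bash
python3 - <<'E'
from h import *
from scipy.optimize import least_squares
s=status.state();c=read_camera("wrist");H=np.array(c["hand_eye"]);R=RM(s["tool_rot"])
q=Ro.from_matrix(R@H[:3,:3]).as_quat();c["rotation"]=np.roll(q,1);c["position"]=s["tcp_pos"]+R@H[:3,3]
g=cv2.cvtColor(c["pixels"],cv2.COLOR_RGB2GRAY)
pts=[]
for u,v in[(377,104),(358,74),(267,58),(231,80)]:
    w=255.-g[v-9:v+10,u-9:u+10];w=np.clip(w-170,0,None);yy,xx=np.mgrid[-9:10,-9:10];pts.append((u+(w*xx).sum()/w.sum(),v+(w*yy).sum()/w.sum()))
print(np.round(pts,1))
def st(x,y,yaw,P):
    P=np.array(P,float);a,b=np.cos(yaw),np.sin(yaw);return [x+a*P[0]-b*P[1],y+b*P[0]+a*P[1],P[2]]
hs=[[-.11*np.cos(a),-.11*np.sin(a),.06] for a in(-1.047,-.524,.524,1.047)]
f=least_squares(lambda p:np.concatenate([np.array(proj(c,st(*p,h)))-u for h,u in zip(hs,pts)]),[.574,.078,-.1]);print(f.x,f.fun.round(2))
p=f.x;print("ringtop",np.round(st(*p,[-.11,0,.163]),4),"end",np.round(st(*p,[-.11*np.cos(.5236),-.11*np.sin(.5236),.163]),4))
for y in(.018,0,-.018): print(np.round(proj(c,st(*p,[-.11,y,.163])),1))
a=c["pixels"][40:160,190:400,::-1].copy();cv2.imwrite("pics/w1.png",cv2.resize(a,None,fx=3.5,fy=3.5,interpolation=cv2.INTER_CUBIC))
E
```

```text
[[375.1 108.1]
 [355.9  79. ]
 [266.6  63.1]
 [230.9  84.7]]
[ 0.57348179  0.07646753 -0.09782371] [-0.03 -0.03  0.    0.01  0.04 -0.02 -0.02  0.03]
ringtop [0.464  0.0872 0.163 ] end [0.4733 0.031  0.163 ]
[334.6 126.4]
[317.4 123.9]
[299.8 121.3]
```

View pics/w1.png

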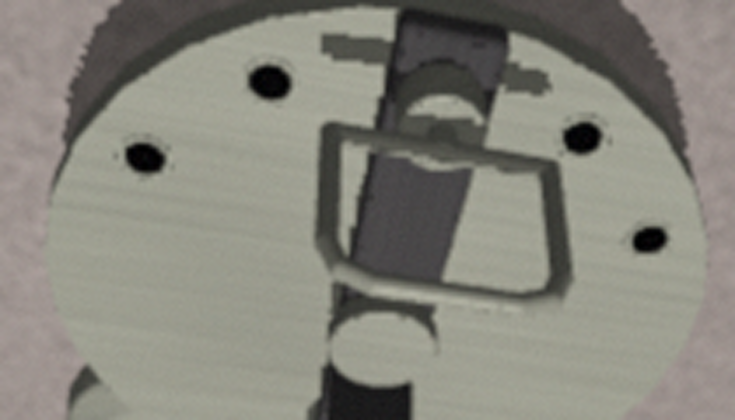

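The ring's bar sits where predicted (317.7,122 against 317.4,124), so the pose is good.

```bash
python3 s.py .3753 .0727 .2257; python3 s.py .452 .0866 .1345|tail -1
```

```text
20.15 [ 0.151 -0.41   2.135  0.03   0.71  -1.559] [0.3742 0.0751 0.35  ] [[-0.756, -0.137, 0.64], [-0.08, 0.99, 0.117], [-0.649, 0.037, -0.76]] [0.4 0.  1.4]
tilt 40.6 az 10.4
y az 97.9 y z 0.037
delta [ 0.08   -0.0072  0.0948]
delta [ 0.0801 -0.0074  0.2148]
```

Request:
apply_moves(series="0 0.027 -0.002 0.032 0;0 0.053 -0.005 0.063 0;0 0.08 -0.007 0.095 0;0 0.08 -0.007 0.095 0;0 0.08 -0.007 0.125 0;0 0.08 -0.007 0.155 0;0 0.08 -0.007 0.155 0")

```text
time_s: 20.85
tcp_pos: [0.4204, 0.0802, 0.1796]
tool_rot: [0.343, -0.057, 0.937, 0.041]
force: [0.8, -0.0, 1.0]
width: 0.0003
grip_force: 0.0
```

```bash
python3 s.py .452 .0866 .1345
python3 - <<'E'
from h import *
c=read_camera("wrist");cv2.imwrite("pics/w2.png",cv2.resize(c["pixels"][0:330,160:480,::-1],None,fx=1.8,fy=1.8))
E
```

```text
20.85 [ 0.144 -0.115  2.438  0.206  0.116 -1.745] [0.4204 0.0802 0.1796] [[-0.759, -0.135, 0.637], [-0.079, 0.99, 0.116], [-0.647, 0.038, -0.762]] [ 0.8 -0.   1. ]
tilt 40.4 az 10.3
y az 97.8 y z 0.038
delta [0.0047 0.0004 0.0552]
```

View pics/w2.png

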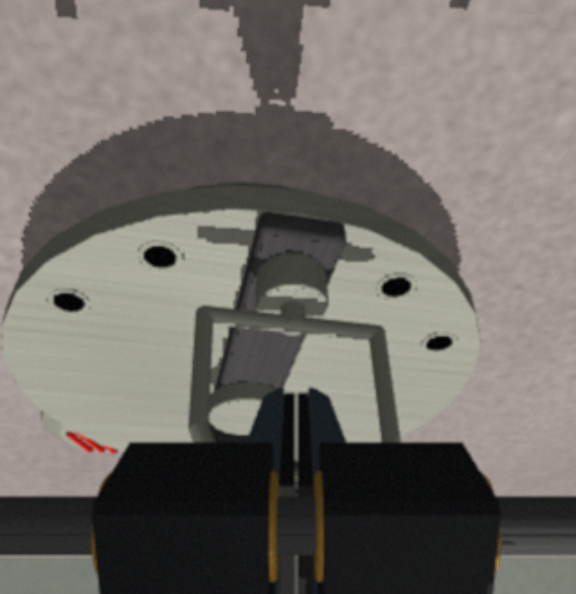

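The fingertips (about (295,395) in the crop) are short of the ring and centred on its opening. Joint 5 is close to its limit, so I'll advance carefully.

Request:
apply_moves(series="0 0.002 0 0.005 0;0 0.004 0 0.01 0;0 0.004 0 0.015 0;0 0.004 0 0.02 0;0 0.004 0 0.02 0;0 0.004 0 0.02 0;0 0.004 0 0.02 0;0 0.004 0 0.02 0")

```text
time_s: 21.7
tcp_pos: [0.4277, 0.0814, 0.1636]
tool_rot: [0.343, -0.058, 0.937, 0.041]
force: [-0.6, -0.1, -0.6]
width: 0.0006
grip_force: 0.0
```

```bash
python3 s.py .452 .0866 .1345
```

```text
21.7 [ 0.143 -0.066  2.458  0.51   0.051 -2.051] [0.4277 0.0814 0.1636] [[-0.758, -0.136, 0.638], [-0.079, 0.99, 0.117], [-0.648, 0.038, -0.761]] [-0.6 -0.1 -0.6]
tilt 40.4 az 10.4
y az 97.8 y z 0.038
delta [0.     0.0007 0.0383]
```

Request:
apply_moves(series="0 0 0 0.004 0;0 0 0 0.008 0;0 0 0 0.008 0;0 0 0 0.008 0")

```text
time_s: 22.1
tcp_pos: [0.4328, 0.0804, 0.1597]
tool_rot: [0.341, -0.058, 0.937, 0.043]
force: [0.2, -0.4, -0.2]
width: 0.0001
grip_force: 0.0
```

```bash
python3 s.py .452 .0866 .1345
```

```text
22.1 [ 0.131 -0.049  2.455  0.795  0.05  -2.345] [0.4328 0.0804 0.1597] [[-0.761, -0.138, 0.634], [-0.08, 0.99, 0.12], [-0.644, 0.041, -0.764]] [ 0.2 -0.4 -0.2]
tilt 40.2 az 10.7
y az 97.9 y z 0.041
delta [0.0011 0.0024 0.0321]
```

Request:
apply_moves(series="0 0 0 -0.015 0;0 0 0 -0.03 0.14;0 0 0 -0.05 0.28;0 0 0 -0.05 0.42;0 0 0 -0.05 0.56;0 0 0 -0.05 0.7;0 0 0 -0.05 0.84;0 0 0 -0.05 0.98")

```text
time_s: 22.9
tcp_pos: [0.4009, 0.0744, 0.1979]
tool_rot: [0.286, 0.364, 0.866, 0.19]
force: [0.5, 0.6, 0.4]
width: 0.0003
grip_force: 0.0
```

Request:
apply_moves(series="0 0 0 0 0.14;0 0 0 0 0.28;0 0 0 0 0.42;0 0 0 0 0.56;0 0 0 0 0.7;0 0 0 0 0.84;0 0 0 0 0.98;0 0 0 0 1.12")

```text
time_s: 23.7
tcp_pos: [0.4009, 0.0744, 0.1978]
tool_rot: [0.142, 0.768, 0.54, 0.313]
force: [0.6, 0.6, -0.7]
width: 0.0002
grip_force: 0.0
```

Request:
apply_moves(series="0 0 0 0 0.14;0 0 0 0 0.28;0 0 0 0 0.42;0 0 0 0 0.56;0 0 0 0 0.7;0 0 0 0 0.84;0 0 0 0 0.98;0 0 0 0 1.04")

```text
time_s: 24.5
tcp_pos: [0.4009, 0.0744, 0.1978]
tool_rot: [-0.032, 0.935, 0.088, 0.342]
force: [0.3, 0.1, -0.2]
width: 0.0006
grip_force: 0.0
```

```bash
python3 s.py .423 .056 .169;python3 s.py .452 .0866 .1345|tail -1
```

```text
24.5 [ 0.123 -0.191  2.429  0.202  0.207  1.324] [0.4009 0.0744 0.1978] [[0.751, 0.186, 0.634], [0.142, -0.983, 0.12], [0.645, 0.0, -0.764]] [ 0.3  0.1 -0.2]
tilt 40.2 az 10.7
y az -79.3 y z 0.0
delta [-0.0046  0.0222  0.0338]
delta [-0.0007 -0.0025  0.0822]
```

Request:
apply_moves(series="0 0 0.008 0.01 0;0 0 0.016 0.02 0;0 0 0.016 0.026 0;0 0 0.016 0.032 0;0 0 0.016 0.038 0;0 0 0.016 0.044 0;0 0 0.016 0.05 0;0 0 0.016 0.05 0")

```text
time_s: 25.3
tcp_pos: [0.4353, 0.0649, 0.1588]
tool_rot: [-0.032, 0.935, 0.089, 0.341]
force: [-0.2, -0.7, -0.8]
width: 0.0002
grip_force: 0.3
```

Request:
apply_moves(series="0 0 0 0 0;0 0 0 0 0")

```text
time_s: 25.5
tcp_pos: [0.4354, 0.0648, 0.1596]
tool_rot: [-0.031, 0.935, 0.09, 0.342]
force: [-0.9, 0.5, 0.5]
width: 0.0004
grip_force: 0.7
```

```bash
python3 s.py .452 .0866 .1345
```

```text
25.5 [ 0.063 -0.048  2.454  1.124  0.089  0.35 ] [0.4354 0.0648 0.1596] [[0.75, 0.189, 0.634], [0.146, -0.982, 0.12], [0.645, 0.002, -0.764]] [-0.9  0.5  0.5]
tilt 40.2 az 10.7
y az -79.1 y z 0.002
delta [-0.0005 -0.0183  0.0323]
```

Request:
apply_moves(series="0 0 -0.004 0.004 0;0 0 -0.008 0.008 0;0 0 -0.013 0.011 0;0 0 -0.018 0.014 0;0 0 -0.018 0.02 0;0 0 -0.018 0.026 0;0 0 -0.018 0.032 0;0 0 -0.018 0.032 0")

```text
time_s: 26.3
tcp_pos: [0.4513, 0.0864, 0.1383]
tool_rot: [-0.033, 0.935, 0.09, 0.343]
force: [-0.1, -0.8, -0.3]
width: 0.0004
grip_force: 0.0
```

```bash
python3 s.py .452 .0866 .1345
python3 - <<'E'
from h import *
c=read_camera("wrist");a=cv2.resize(c["pixels"][:,160:480,::-1],None,fx=1.2,fy=1.2)
b=read_camera("scene")["pixels"][150:290,240:400,::-1];cv2.imwrite("pics/w3.png",np.hstack([a,cv2.resize(b,(400,480))]))
E
```

```text
26.3 [ 0.14   0.034  2.461  2.585  0.065 -1.055] [0.4513 0.0864 0.1383] [[0.749, 0.191, 0.634], [0.146, -0.982, 0.124], [0.646, -0.001, -0.763]] [-0.1 -0.8 -0.3]
tilt 40.3 az 11.1
y az -79.0 y z -0.001
delta [-0.0019 -0.0001  0.0034]
```

View pics/w3.png

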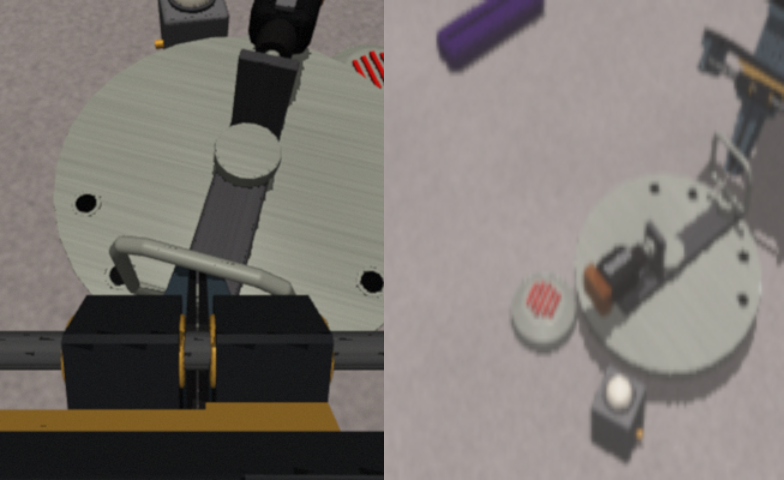

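The fingertips are inside the opening and under the top bar (wrist half of the picture: bar from about (115,245) to (290,285), fingers passing beneath near (200,275)). Lift gently.

Request:
apply_moves(series="0 0.002 0 0 0;0 0.004 0 0 0;0 0.006 0 0 0;0 0.008 0 0 0;0 0.01 0 0 0;0 0.01 0 0 0")

```text
time_s: 27.0
tcp_pos: [0.4549, 0.0869, 0.141]
tool_rot: [-0.034, 0.936, 0.091, 0.34]
force: [-8.4, -0.5, -3.3]
width: 0.0002
grip_force: 4.1
```

```bash
python3 s.py .452 .0866 .1345
```

```text
27.0 [ 0.138  0.033  2.445  2.295  0.049 -0.766] [0.4549 0.0869 0.141 ] [[0.753, 0.193, 0.629], [0.147, -0.981, 0.125], [0.642, -0.001, -0.767]] [-8.4 -0.5 -3.3]
tilt 39.9 az 11.2
y az -78.9 y z -0.001
delta [-0.0064 -0.0003  0.0031]
```

Request:
apply_moves(series="0 0.002 0 -0.0023 0;0 0.004 0 -0.0046 0;0 0.006 0 -0.007 0;0 0.008 0 -0.0093 0;0 0.01 0 -0.0116 0;0 0.012 0 -0.014 0;0 0.012 0 -0.014 0;0 0.012 0 -0.014 0")

```text
time_s: 27.8
tcp_pos: [0.4546, 0.0877, 0.1591]
tool_rot: [-0.035, 0.936, 0.091, 0.339]
force: [-5.7, 0.6, -4.8]
width: 0.0003
grip_force: 3.7
```

```bash
python3 s.py
```

```text
27.8 [ 0.138 -0.008  2.413  0.75   0.058  0.78 ] [0.4546 0.0877 0.1591] [[0.754, 0.194, 0.627], [0.147, -0.981, 0.127], [0.64, -0.004, -0.768]] [-5.7  0.6 -4.8]
tilt 39.8 az 11.5
y az -78.8 y z -0.004
```

Request:
apply_moves(series="0 0.002 0 -0.0023 0;0 0.0005 0.008 -0.003 0;0 -0.0005 0.016 -0.004 0;0 -0.001 0.024 -0.005 0;0 -0.001 0.032 -0.005 0;0 -0.001 0.04 -0.005 0;0 0 0.048 -0.0045 0;0 0 0.048 -0.0045 0")

```text
time_s: 28.6
tcp_pos: [0.4613, 0.039, 0.1622]
tool_rot: [-0.034, 0.936, 0.09, 0.339]
force: [-6.5, -2.8, -5.0]
width: 0.0002
grip_force: 4.4
```

```bash
python3 s.py
cat > arm.py <<'E'
from h import *
c=read_camera("top")
p,yaw=np.array([.5743,.0758]),-.0978
L=find_in(c,"lamp_lens");A=trace(c,"swing_arm")
print([(round(d["score"],2),np.round(d["extent"]).tolist()) for d in L[:2]])
# amber lens by colour
h=cv2.cvtColor(c["pixels"],cv2.COLOR_RGB2HSV);m=cv2.inRange(h,(5,110,60),(20,255,255));m[:,:240]=0;m[:,360:]=0;m[:150]=0;m[290:]=0
n,l,s,ce=cv2.connectedComponentsWithStats(m)
for i in range(1,n):
    if s[i,4]>15:
        q=atz(c,*ce[i],.125);d=q[:2]-p;print(s[i],q.round(3),"swing",(np.arctan2(d[1],d[0])-yaw).round(3),"r",np.hypot(*d).round(3))
E
python3 arm.py
```

```text
28.6 [-0.049 -0.01   2.404  1.169  0.17   0.221] [0.4613 0.039  0.1622] [[0.754, 0.192, 0.629], [0.146, -0.981, 0.125], [0.641, -0.002, -0.768]] [-6.5 -2.8 -5. ]
tilt 39.9 az 11.2
y az -78.9 y z -0.002
[(0.85, [273.0, 179.0, 44.0, 90.0])]
[273 177  16   9  85] [0.694 0.116 0.125] swing 0.421 r 0.126
[295 284  26   6  52] [0.401 0.04  0.125] swing -2.84 r 0.177
```

Request:
apply_moves(series="0 0 0.004 0 0;0 0.0005 0.008 0.0005 0;0 0.0015 0.0113 0.001 0;0 0.0015 0.0113 0.001 0;0 0.0015 0.0113 0.001 0")

```text
time_s: 29.25
tcp_pos: [0.4648, 0.0286, 0.1622]
tool_rot: [-0.034, 0.936, 0.091, 0.339]
force: [-7.5, -3.1, -4.5]
width: 0.0008
grip_force: 5.0
```

```bash
python3 s.py; python3 arm.py; sed 's/^L=.*/c["pixels"]=cv2.imread("pics\/top0.png")[:,:,::-1].copy()/;/^print/d' arm.py | python3 -
```

```text
29.25 [-0.087 -0.004  2.398  1.191  0.194  0.169] [0.4648 0.0286 0.1622] [[0.754, 0.192, 0.628], [0.147, -0.981, 0.125], [0.64, -0.002, -0.768]] [-7.5 -3.1 -4.5]
tilt 39.8 az 11.2
y az -78.9 y z -0.002
[(0.83, [266.0, 182.0, 59.0, 88.0]), (0.55, [300.0, 254.0, 27.0, 14.0])]
[269 178  16  10  82] [0.69  0.127 0.125] swing 0.51 r 0.127
[296 282  30   8  64] [0.404 0.033 0.125] swing -2.794 r 0.175
[292 176  16   7  83] [0.699 0.064 0.125] swing 0.001 r 0.126
```

Request:
apply_moves(series="0 0 0.0015 0 0;0 -0.002 0.0015 0.0023 0;0 -0.004 0.0015 0.0046 0;0 -0.006 0.0015 0.007 0;0 -0.008 0.0015 0.0093 0;0 -0.01 0.0015 0.0116 0;0 -0.012 0.0015 0.014 0;0 -0.012 0.0015 0.014 0")

```text
time_s: 30.25
tcp_pos: [0.4654, 0.0269, 0.144]
tool_rot: [-0.033, 0.936, 0.09, 0.339]
force: [-7.9, -2.4, -3.4]
width: 0.0002
grip_force: 4.1
```

```bash
python3 s.py; python3 arm.py
```

```text
30.25 [-0.092  0.036  2.428  1.557  0.182 -0.207] [0.4654 0.0269 0.144 ] [[0.754, 0.192, 0.629], [0.146, -0.981, 0.124], [0.641, -0.001, -0.768]] [-7.9 -2.4 -3.4]
tilt 39.8 az 11.1
y az -79.0 y z -0.001
[(0.68, [268.0, 180.0, 55.0, 90.0])]
[269 178  15  10  81] [0.69  0.128 0.125] swing 0.521 r 0.126
[297 281  29   8  62] [0.408 0.032 0.125] swing -2.786 r 0.172
```

Pin is already well into the hole (about 3–4 mm left, swing 0.521). Lower to release.

Request:
apply_moves(series="0 -0.002 0 0.0023 0;0 -0.004 0 0.0035 0;0 -0.006 0 0.0035 0;0 -0.008 0 0.0035 0;0 -0.01 0 0.0035 0;0 -0.012 0 0.0035 0;0 -0.012 0 0.0035 0;0 -0.012 0 0.0035 0")

```text
time_s: 31.2
tcp_pos: [0.4627, 0.0263, 0.137]
tool_rot: [-0.034, 0.934, 0.09, 0.343]
force: [-0.1, 0.3, 0.4]
width: 0.0006
grip_force: 0.0
```

```bash
python3 s.py; python3 arm.py;python3 - <<'E'
from h import *
c=read_camera("wrist");a=cv2.resize(c["pixels"][:,160:480,::-1],None,fx=1.2,fy=1.2)
b=read_camera("scene")["pixels"][150:290,240:400,::-1];cv2.imwrite("pics/w4.png",np.hstack([a,cv2.resize(b,(400,480))]))
E
```

```text
31.2 [-0.099  0.049  2.45   1.779  0.193 -0.436] [0.4627 0.0263 0.137 ] [[0.748, 0.192, 0.635], [0.145, -0.981, 0.126], [0.647, -0.002, -0.762]] [-0.1  0.3  0.4]
tilt 40.3 az 11.2
y az -78.9 y z -0.002
[]
[269 178  15  11  84] [0.689 0.128 0.125] swing 0.525 r 0.126
[298 282  29   8  63] [0.405 0.031 0.125] swing -2.785 r 0.175
```

View pics/w4.png

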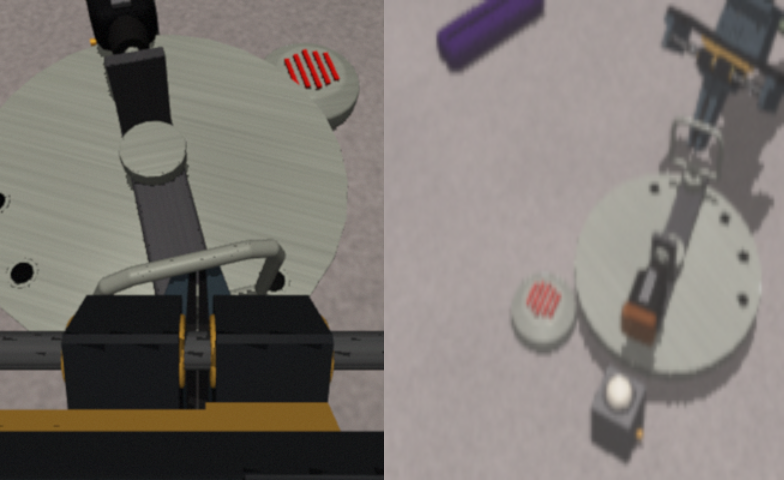

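The force is zero and the lamp points at the photocell. Withdraw along the fingers.

Request:
apply_moves(series="0 -0.002 0 -0.005 0;0 -0.002 0 -0.013 0;0 -0.002 0 -0.022 0;0 -0.002 0 -0.032 0;0 -0.002 0 -0.042 0;0 -0.002 0 -0.054 0;0 -0.002 0 -0.066 0;0 -0.002 0 -0.08 0")

```text
time_s: 32.25
tcp_pos: [0.4095, 0.016, 0.1964]
tool_rot: [-0.034, 0.935, 0.09, 0.342]
force: [0.2, 1.4, -0.3]
width: 0.0006
grip_force: 0.0
```

Request:
apply_moves(series="0 0 0 -0.02 0;0 0 0 -0.04 0;0 0 0 -0.06 0;0 0 0 -0.08 0;0 0 0 -0.08 0")

```text
time_s: 32.75
tcp_pos: [0.3594, 0.0053, 0.2594]
tool_rot: [-0.033, 0.934, 0.09, 0.345]
force: [0.3, 0.8, 1.0]
width: 0.0002
grip_force: 0.0
```

```bash
python3 s.py; python3 arm.py;python3 - <<'E'
from h import *
s=status.state();c=read_camera("wrist");H=np.array(c["hand_eye"]);R=RM(s["tool_rot"])
c["rotation"]=np.roll(Ro.from_matrix(R@H[:3,:3]).as_quat(),1);c["position"]=s["tcp_pos"]+R@H[:3,3]
im=c["pixels"][:,:,::-1].copy();a=-.0978+.5236
for lift,col in((0,(0,0,255)),(.013,(0,255,0))):
    for y in(-.018,0,.018):
        P=[.5735-.11*np.cos(a)-y*np.sin(a),.0765-.11*np.sin(a)+y*np.cos(a),.163+lift]
        u=np.round(proj(c,P)).astype(int);print(lift,u);cv2.circle(im,u,1,col,-1)
cv2.imwrite("pics/w5.png",im)
b=cv2.imread("pics/top0.png");T=read_camera("top")
for q in["photocell","horn","spare_lamp","pencil_case"]: print(q,[np.round(d["extent"],1).tolist() for d in find_in(T,q)[:1]])
E
```

```text
32.75 [-0.293 -0.373  2.349  0.57   0.596  0.702] [0.3594 0.0053 0.2594] [[0.746, 0.191, 0.638], [0.145, -0.982, 0.124], [0.65, 0.0, -0.76]] [0.3 0.8 1. ]
tilt 40.5 az 11.0
y az -79.0 y z 0.0
[(0.87, [268.0, 179.0, 57.0, 90.0])]
[269 178  15  11  84] [0.689 0.128 0.125] swing 0.526 r 0.126
0 [340 149]
0 [320 153]
0 [300 157]
0.013 [341 141]
0.013 [320 145]
0.013 [299 149]
photocell [[261.6, 160.7, 25.7, 20.7]]
horn [[312.7, 160.6, 35.6, 31.1]]
spare_lamp [[179.5, 235.4, 22.9, 27.0]]
pencil_case []
```

View pics/w5.png

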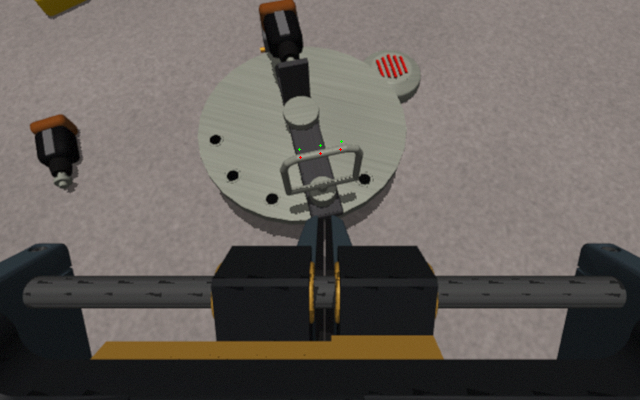

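The top bar lies on the red dots (predicted for the pin home, about (320,153)), not the green ones (lift 13 mm). The swing reads 0.526, and the photocell, horn and spare lamp are where they were. The tool never went near the pencil case.

```bash
python3 -c "
from workcell import r
print(r.close_job())"
```

```text
the job is handed in; nothing more can be done
None
```

The lamp now points at the photocell (swing about +0.526 rad), with the index pin fully home in that hole and the robot withdrawn; I handed the job in at about 33 s. The photocell, horn and spare lamp did not move; the last camera check missed the pencil case, but the arm never went near it.

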